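# Block a doming block tight in its carrying cradle

### The arm

A 7-joint arm with a two-finger parallel gripper is mounted at the origin on a cart in front of the work surface, level with it; the furniture and walls round the work are solid. World frame = base frame: x ahead of the robot, y to its left, z up, the work surface at z = 0. Lengths are in m, angles in rad, forces in N, time in s.
With the tool pointing down it reaches from about 0.425 to 0.925 m from the base axis. Payload 6.8 kg.
Tool frame: the origin (TCP) lies midway between the tips of the shut fingers; the grasp point (between the pads) lies 19 mm behind it; z points along the fingers, x is the direction in which the jaws open and shut, and the axes are right-handed (so a half turn about z gives the same grasp; the last joint's range is limited). The gripper opens to 85 mm and grips with 20 to 120 N. Pads are 22 mm wide; open, the fingers measure 114 mm over their backs; the gripper's body (76 mm by 85 mm) begins 54 mm behind the grasp point. The pads swing forward as they close: fully open they stand 13 mm farther back than shut.
Start: joints at [-1.398, 0.477, 0.022, 1.555, -0.011, 1.109, -0.083], TCP at [0.187, 0.649, 0.231] pointing down, gripper open.
Joint ranges: [-2.96, 2.96], [-0.34, 2.1], [-1.41, 1.46], [0.24, 2.44], [-1.37, 4.51], [0.17, 1.92], [-2.96, 2.96]. Speed limits (rad/s): [2.39, 2.39, 3.14, 3.14, 3.14, 3.14, 3.14].

### API

Orientations are given as [roll, pitch, yaw] about the fixed x, y, z axes, in that order (R = Rz(yaw) Ry(pitch) Rx(roll)).
In Python, from station import ctrl gives the robot as it stands.
- The arm moves only by the tool play_rows, never from a script. Its argument "targets" is one flat list of numbers, 7 for each row, row after row: the opening, from 0 (shut) to 1 (fully open), then the shift along the world's x, y, z each as a share of 0.12 m, from -1 to 1, then the turn, a rotation vector about the world's x, y, z each as a share of 360 degrees, from -1 to 1. In form: [gripper, dx, dy, dz, wx, wy, wz, gripper, dx, dy, dz, wx, wy, wz, ...]. A call has 1 to 20 rows; each row shifts and turns the commanded pose from where the row before left it; what a row does not reach is not made up. A row lasts 1/10 s, in which the tool goes at most 50 mm and 8.59 degrees, less where a joint would pass 70% of its speed; a pose out of reach is approached as far as the arm can. A call with a number of a shift or a turn outside -1 to 1 is refused whole. A call with a gripper value outside its range is refused whole. The fingers move at their own pace and stop on an object; "force" is the grip in N (left out, the last holds). Time passes only in rows, so rows that do not move let the fingers close. It gives the time, the measured TCP pose, the force and the opening at its end, in the units of the state.
- ctrl.sense(): the state, without advancing time (a new reading comes with each control period).
- ctrl.get_image(name): name is "scene" or "top" or "wrist"; returns a dict with "pixels" (480x640x3 uint8, blue, green, red), "depth" (480x640 float32, m along the optical axis (not along the pixel's ray), 0 where there is no reading), "fx", "fy", "cx", "cy" (pixels), "R" (3x3) and "t" (3): a world point X has camera coordinates R X + t. Camera axes: x right, y down, z forward; pixel columns grow to the right and rows downward; lengths in m; the calibration is good to about 2 mm. A picture is of the moment at which its call begins.
- ctrl.hand_in(): hands the job in, once; it reports no verdict.
The state is a dict: "time": time; "q": joint angles; "qd": joint speeds; "joint_efforts": joint torques, N m; "ee_pos": TCP position; "eef_rot": TCP orientation; "ft_force": force on the tool from outside, world axes, zero at the start; "torque": the same for the moment, N m; "opening": finger opening in m.
Only numpy, scipy, OpenCV 4.12 (cv2) and the standard library are available. Lean on these libraries where they do the work, as an engineer would, in place of code of your own. Each camera call takes 0.05 s, during which the arm holds its last target. There are 200 camera calls.

### The job

Pack the steel doming block for carrying so that it cannot shift in its cradle: with the block slid fully home against the high end board, stand the wooden spacer that fits (thin or thick) upright on the cradle floor against the block, then press the wedge, point down, firmly into the gap that is left until everything is jammed tight. The right spacer lets the wedge go well down, its point deeper than half way between the end stop's top and the floor, without its point reaching the floor. Do not knock the wood offcut, the pitch dop or the grey tin beside it out of place.

Things in the scene. Friction and masses are not known exactly. Their poses are not given: they have to be found in the camera images.
- cradle: Plywood cradle, fixed. Origin: centre of its underside, x along its length, z up. Floor board 180x80x10 mm (floor at z = 10 mm). Side rails along x, 18 mm high above the floor, inner faces at y = +-30, outer at +-40 mm. High end board at +x: inner face at x = +78 mm, 12 mm thick, 60 mm high above the floor. At -x there is only the end stop. A lamp and a batten hang low over the desk to its left.
- end_stop: Plywood board 12 mm thick, 58 wide, 60 high, across the cradle floor, screwed down (cannot move); its place along the cradle varies. Origin: on the cradle floor, centre of the foot of its pressing face, which looks along the cradle's +x (same axes); the board lies at x = -12..0 mm, a cleat 12 mm high behind it to x = -28 mm.
- doming_block: Steel block with dimpled top, loose in the cradle: 75 mm (x, along the cradle) x 54 (y) x 55 high, 0.5 to 0.9 kg. Origin: centre of its underside. It starts 2 to 9 mm from the high end board; end board to end stop is 119 to 135 mm, so 44 to 60 mm are to be filled.
- thin_spacer: Thin light-wood spacer, 28 mm thick (its x) x 50 mm wide (y) x 50 mm high (z), 80 g, standing on the desk. Origin: centre of its underside.
- thick_spacer: Thick light-wood spacer, 36 mm thick (its x) x 50 mm wide (y) x 50 mm high (z), 80 g, standing on the desk. Origin: centre of its underside.
- wedge: Dark wooden wedge, 90 mm tall (z), 50 wide (y), 70 g, held point down in its stand, leaning up to 3 deg. Origin: centre of its 8 mm thick lower end. Flat face at x = -4 mm, sloping face at x = 4 mm + 0.35 z; top centre at x = +16. Friction 0.5 to 0.7: jams for good when pressed in with 15 N or more, stays loose if just dropped in. Gaps over 24 mm are too wide for it, under 15 mm it stays too high.
- wedge_stand: Fixed wooden stand; its slot holds the wedge's lowest 22 mm. Origin: on the desk under the wedge's tip, same axes as the wedge in it; slot floor 8 mm above the desk, cheeks to 30 mm above the desk, footprint x -21..+29 mm, y +-30 mm.
- wood_offcut: Bystander: softwood offcut, 50x58x26 mm, no packing piece. Origin: centre of the underside.
- pitch_block: Bystander: round wooden dop with black pitch, 52 mm across, 36 mm high. Origin: centre of the underside.
- tin_2: Bystander: round grey tin, 54 mm across, 19 mm high. Origin: centre of the underside.
Mind the look-alikes: they are no part of the job. Leave any yellow look-alike of the thick_spacer alone.

How it is judged:
By the outcome, as a careful person would: the job done as asked, in the order asked, and still so for the second after the job is handed in, with the robot touching nothing.
It also fails if it takes over 69 s, if anything falls off the work surface, if the arm or the gripper's body presses on something with over 40 N, if the wrist force passes 120 N, or if a joint passes its speed limit or range.

## Working session

There is one attempt and no reset: what is moved stays moved. The work goes in short steps, Python scripts to look and compute and a tool call to move; the robot and the scene stay as the last step left them, time stands still between calls to the robot, and variables do not carry over. Pictures are saved under pics/ and viewed, about 8 in all and at most 12, crops included, and the job is handed in when it is done.

Besides the shell and the picture viewer there is one more tool, called after "Call:" in YAML: its name, and indented under it one key for each argument. play_rows: Moves the arm, as the interface text tells. Shift numbers are shares of 0.12 m and turn numbers shares of 360 degrees, none past 1 either way. Its arguments: {"type":"object","properties":{"targets":{"type":"array"},"force":{"type":"number"}},"required":["targets"]}

```bash
ls; mkdir -p pics; cat > h.py <<'E'
import numpy as np, cv2
from station import ctrl
def grab(n,f):
    im=ctrl.get_image(n); np.savez('pics/'+f+'.npz',**{k:np.asarray(v) for k,v in im.items()})
    cv2.imwrite('pics/'+f+'.png',im['pixels']); return im
def load(f): return dict(np.load('pics/'+f+'.npz'))
def cloud(im):
    d=im['depth']; v,u=np.mgrid[:480,:640]
    P=np.stack([(u-im['cx'])/im['fx']*d,(v-im['cy'])/im['fy']*d,d],-1)
    return (P-im['t'])@im['R']
def ray(im,u,v,z):
    c=-im['R'].T@im['t']; d=im['R'].T@np.array([(u-im['cx'])/im['fx'],(v-im['cy'])/im['fy'],1])
    return c+d*(z-c[2])/d[2]
E
python3 - <<'E'
from h import *
s=ctrl.sense(); print({k:np.round(v,3) for k,v in s.items()})
for n in('scene','top'):
    im=grab(n,n+'0'); print(n,im['fx'],-im['R'].T@im['t'],im['R'].round(3).tolist())
E
```

```text
pics
{'time': np.float64(0.0), 'q': array([-1.398,  0.478,  0.022,  1.556, -0.011,  1.109, -0.083]), 'qd': array([-0.   ,  0.001, -0.   , -0.   , -0.   ,  0.001,  0.   ]), 'joint_efforts': array([-1.0000e-03, -5.9645e+01,  1.6070e+00, -2.8120e+01,  1.2000e-02,
        9.0000e-03,  0.0000e+00]), 'ee_pos': array([0.187, 0.648, 0.23 ]), 'eef_rot': array([3.141e+00, 2.000e-03, 1.290e+00]), 'ft_force': array([ 0.202, -0.295,  0.395]), 'torque': array([ 0.031, -0.019, -0.016]), 'opening': np.float64(0.086)}
scene 509.41035669011893 [0.04670986 0.35810464 0.49801286] [[-0.688, -0.725, -0.013], [-0.343, 0.341, -0.875], [0.64, -0.598, -0.483]]
top 463.7589104653687 [ 0.54081736 -0.17362922  0.90628262] [[0.017, -1.0, -0.008], [-0.995, -0.016, -0.103], [0.102, 0.01, -0.995]]
```

View pics/top0.png

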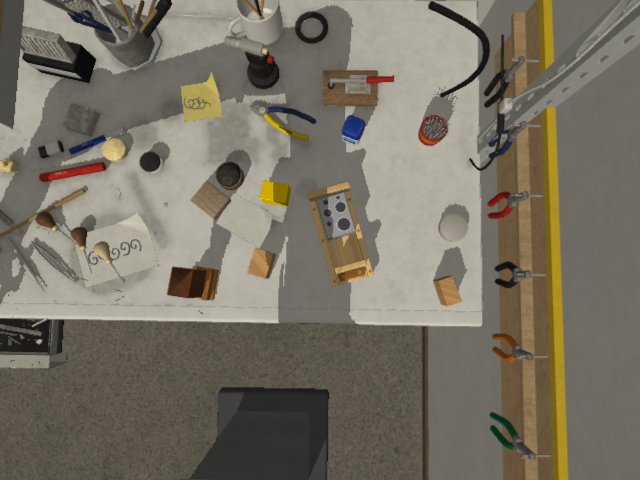

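View pics/scene0.png

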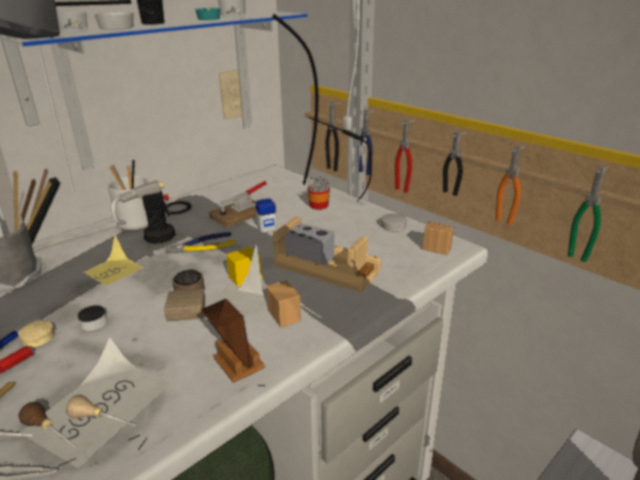

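Top view: the cradle is at about (342,235), with its high end at (335,190) and the end stop near (352,270). The plain wooden spacer candidates are (261,263) and (447,291). The yellow one at (275,193) is the look-alike, and (210,200) is the offcut. The wedge and stand are at (193,283), the dop at (229,176) and the tin at (453,226). Next I measure sizes from depth and check overhead obstacles.

```bash
python3 - <<'E'
from h import *
im=load('top0'); P=cloud(im); ok=im['depth']>0
z=P[...,2]
def comp(name,box,z0,z1):
    u0,v0,u1,v1=box; m=np.zeros((480,640),bool); m[v0:v1,u0:u1]=1
    m&=ok&(z>z0)&(z<z1)
    n,l,st,_=cv2.connectedComponentsWithStats(m.astype(np.uint8)); 
    if n<2: print(name,'none'); return
    k=1+st[1:,4].argmax(); Q=P[l==k]
    r=cv2.minAreaRect((Q[:,:2]*1000).astype(np.float32))
    print(name,st[k].tolist(),'z',Q[:,2].mean().round(4),'c',np.round(r[0],1),'s',np.round(r[1],1),'a',round(r[2],1))
comp('spA',(235,235,290,290),.04,.06)
comp('spB',(425,265,475,315),.04,.06)
comp('block',(300,180,385,290),.06,.068)
comp('highboards',(300,180,385,290),.068,.08)
comp('endstop',(325,255,385,290),.06,.08)
comp('rails',(300,180,385,290),.02,.034)
comp('wedge',(160,255,230,310),.085,.12)
comp('wedgetop',(160,255,230,310),.093,.12)
comp('stand',(160,255,230,310),.02,.036)
comp('yellow',(255,175,295,210),.03,.06)
comp('offcut',(185,175,232,222),.015,.035)
comp('pitch',(210,155,247,192),.028,.045)
comp('tin',(430,200,475,245),.01,.03)
comp('paper',(215,190,285,250),.006,.1)
# high stuff
for n in('top0','scene0'):
    I=load(n);Q=cloud(I);m=(I['depth']>0)&(Q[...,2]>.13)&(Q[...,0]<.95)&(Q[...,0]>.1)&(abs(Q[...,1])<.8)
    nn,l,st,_=cv2.connectedComponentsWithStats(m.astype(np.uint8))
    for k in range(1,nn):
        if st[k,4]>40: print(n,st[k].tolist(),Q[l==k].min(0).round(3),Q[l==k].max(0).round(3))
E
```

```text
spA [247, 248, 26, 31, 536] z 0.0495 c [566.2 -46. ] s [36.5 49.9] a 74.5
spB [437, 276, 24, 30, 450] z 0.049 c [ 521.1 -394.8] s [50.2 28.6] a 18.0
block [316, 192, 39, 46, 1163] z 0.0647 c [ 655.8 -184.3] s [75.1 54. ] a 17.0
highboards [307, 181, 43, 17, 232] z 0.0701 c [ 701.8 -170.1] s [12.1 79.1] a 16.4
endstop [334, 259, 33, 15, 214] z 0.0695 c [ 562.4 -211.9] s [11.8 58. ] a 16.8
rails [309, 199, 29, 88, 474] z 0.0277 c [ 606.5 -162.4] s [168.3  14.3] a 15.2
wedge [167, 266, 29, 32, 703] z 0.0963 c [529.1  84.7] s [41.5 50.4] a 83.2
wedgetop [167, 266, 27, 32, 652] z 0.0968 c [529.1  85.2] s [40.  50.2] a 82.4
stand [200, 268, 13, 32, 256] z 0.0292 c [526.   57.3] s [13.5 58.8] a 81.0
yellow [260, 180, 29, 25, 559] z 0.0487 c [700.7 -68.1] s [50.4 36.8] a 81.4
offcut [190, 181, 40, 38, 794] z 0.0256 c [687.9  59. ] s [58.6 49.9] a 53.2
pitch [216, 162, 25, 25, 414] z 0.0323 c [736.4  23.7] s [45.8 43.3] a 29.3
tin [439, 213, 29, 28, 626] z 0.0184 c [ 642.6 -411.3] s [53.  52.8] a 27.4
paper [260, 190, 25, 16, 342] z 0.0451 c [692.1 -64.7] s [47.7 22.9] a 87.4
top0 [0, 0, 24, 129, 2385] [0.659 0.074 0.534] [0.77  0.091 0.582]
top0 [428, 1, 62, 85, 901] [ 0.845 -0.404  0.13 ] [ 0.883 -0.282  0.412]
top0 [490, 0, 150, 480, 59964] [ 0.238 -0.512  0.13 ] [ 0.95  -0.446  0.502]
scene0 [0, 0, 59, 40, 2193] [0.503 0.192 0.441] [0.561 0.251 0.475]
scene0 [271, 0, 369, 222, 56448] [ 0.225 -0.514  0.13 ] [ 0.95  -0.278  0.442]
```

```bash
python3 - <<'E'
from h import *
im=load('top0'); P=cloud(im); z=P[...,2]
c=im['pixels'][165:315,160:480]; cv2.imwrite('pics/crop0.png',cv2.resize(c,None,fx=2.5,fy=2.5,interpolation=cv2.INTER_CUBIC))
for n in ('top0',):
    m=np.zeros(z.shape,bool); m[268:297,170:193]=1; m&=z>.092
    Q=P[m]; A=np.c_[Q[:,:2]-Q[:,:2].mean(0),np.ones(len(Q))]; print('wedge top plane slope x,y,z',np.linalg.lstsq(A,Q[:,2],rcond=None)[0])
# gap between inner faces along cradle axis from median across width
a=np.radians(16.7); ex=np.array([np.cos(a),np.sin(a)]); ey=np.array([-ex[1],ex[0]])
o=np.array([.6324,-.191])
S=(P[...,:2]-o)@ex; T=(P[...,:2]-o)@ey
for nm,zz,rng in(('endstop',(.066,.075),(-.1,-.05)),('high',(.066,.075),(.04,.1)),('block',(.06,.0665),(-.03,.07))):
    m=(z>zz[0])&(z<zz[1])&(S>rng[0])&(S<rng[1])&(abs(T)<.025)
    print(nm,np.percentile(S[m],[1,3,50,97,99]).round(4), 'T',np.percentile(T[(z>zz[0])&(z<zz[1])&(S>rng[0])&(S<rng[1])&(abs(T)<.05)],[1,99]).round(4))
E
```

```text
wedge top plane slope x,y,z [ 0.03311309 -2.03167854  0.09949162]
endstop [-0.0789 -0.0786 -0.073  -0.0675 -0.0672] T [-0.0283  0.0285]
high [0.0404 0.0411 0.0699 0.078  0.0784] T [-0.0384  0.0387]
block [-0.0127 -0.0114  0.0245  0.0612  0.0669] T [-0.0268  0.0264]
```

View pics/crop0.png

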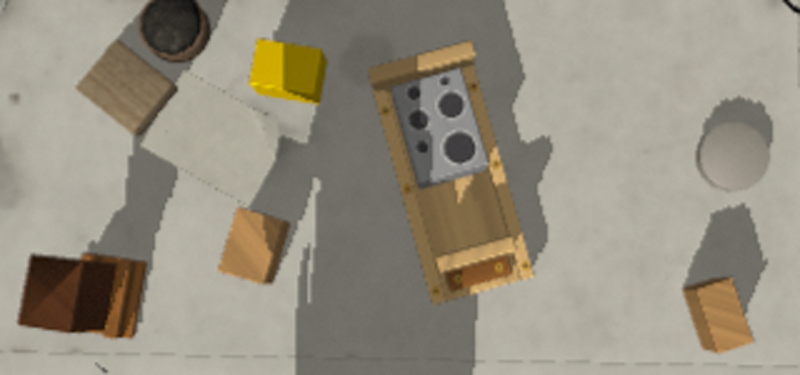

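The crop shows the light-wood spacer at crop (254,245), with a top of 36.5×50 mm, so it is the thick one. The other, at (718,315), is 28.6 mm and thin. The yellow one is left alone. End board to end stop is about 133.5 mm, so 58.5 mm is to be filled. The thick spacer leaves 22.5 mm, which suits the wedge.

The wedge's slope side faces world +y. I sweep in at a small radius, under the lamp.

Call:
play_rows:
  targets: [0,-0.105,-0.36,-0.1,0,0,-0.0235,0,-0.105,-0.36,-0.1,0,0,-0.0235,0,-0.105,-0.36,-0.1,0,0,-0.0235,0,-0.105,-0.36,-0.1,0,0,-0.0235,0,-0.105,-0.36,-0.1,0,0,-0.0235,0,0.344,-0.183,0,0,0,-0.0235,0,0.344,-0.183,0,0,0,-0.0235,0,0.344,-0.183,0,0,0,-0.0235,0,0.344,-0.183,0,0,0,-0.0235,0,0.24,-0.308,0,0,0,-0.0235,0,0.24,-0.308,0,0,0,-0.0235,0,0.24,-0.308,0,0,0,-0.0235,0,0.24,-0.308,0,0,0,-0.0235,0,0.096,-0.377,0,0,0,-0.0235,0,0.096,-0.377,0,0,0,-0.0235,0,0.096,-0.377,0,0,0,-0.0235,0,0.096,-0.377,0,0,0,-0.0235]

```text
time: 1.8
ee_pos: [0.4504, 0.0142, 0.1714]
eef_rot: [-3.141, 0.0, -1.226]
ft_force: [-0.2, 0.4, -0.3]
opening: -0.0001
```

Call:
play_rows:
  targets: [0,0.2,-0.301,0,0,0,-0.004,0,0.2,-0.301,0,0,0,-0.0043,0,0.2,-0.301,0,0,0,0,0,0.2,-0.301,0,0,0,0,0,0.2,-0.301,0,0,0,0,0,0.2,-0.301,0,0,0,0,0,0,0,-0.27,0,0,0,0,0,0,-0.27,0,0,0,0,0,0,-0.27,0,0,0,0,0,0,-0.27,0,0,0,0,0,0,0,0,0,0]

```text
time: 2.9
ee_pos: [0.5911, -0.1992, 0.0374]
eef_rot: [3.134, 0.005, -1.272]
ft_force: [0.6, 1.1, 0.8]
opening: 0.0001
```

Call:
play_rows:
  targets: [0,0.04,0.012,0,0,0,0,0,0.04,0.012,0,0,0,0,0,0.04,0.012,0,0,0,0,0,0.02,0.006,0,0,0,0,0,0,0,0,0,0,0]

```text
time: 3.4
ee_pos: [0.6105, -0.197, 0.0433]
eef_rot: [3.14, -0.001, -1.273]
ft_force: [-5.9, -1.6, 4.8]
opening: 0.0003
```

Call:
play_rows:
  targets: [0,0.016,0.005,0,0,0,0,0,0.016,0.005,0,0,0,0,0,0.016,0.005,0,0,0,0,0,0,0,0,0,0,0]

```text
time: 3.8
ee_pos: [0.6122, -0.1966, 0.043]
eef_rot: [3.134, 0.002, -1.275]
ft_force: [-15.5, -2.6, 11.2]
opening: -0.0003
```

Call:
play_rows:
  targets: [0,0.03,0.009,0,0,0,0,0,0,0,0,0,0,0]

```text
time: 4.0
ee_pos: [0.6123, -0.1966, 0.0429]
eef_rot: [3.129, 0.004, -1.277]
ft_force: [-25.5, -2.8, 18.7]
opening: -0.0
```

```bash
python3 - <<'E'
from h import *
s=ctrl.sense(); print(s['ee_pos'],s['ft_force'])
im=grab('top','top1'); P=cloud(im); z=P[...,2]
a=np.radians(16.7); ex=np.array([np.cos(a),np.sin(a)]); ey=np.array([-ex[1],ex[0]]); o=np.array([.6324,-.191])
S=(P[...,:2]-o)@ex; T=(P[...,:2]-o)@ey
for lo,hi,r in ((.06,.0665,(-.02,.067)),(.067,.075,(.055,.1))):
    m=(z>lo)&(z<hi)&(abs(T)<.025)&(S>r[0])&(S<r[1]); print(m.sum(),np.percentile(S[m],[1,50,99]).round(4))
E
```

```text
[ 0.6123387  -0.19663123  0.04289979] [-25.48246517  -2.77320576  18.6916739 ]Traceback (most recent call last):
  File "<stdin>", line 7, in <module>
    return _quantile_unchecked(
        a, q, axis, out, overwrite_input, method, keepdims, weights)
    return _ureduce(a,
                    func=_quantile_ureduce_func,
    ...<5 lines>...
                    overwrite_input=overwrite_input,
                    method=method)
    r = func(a, **kwargs)
    result = _quantile(arr,
                       quantiles=q,
    ...<2 lines>...
                       out=out,
                       weights=wgt)
    slices_having_nans = np.isnan(arr[-1, ...])
                                  ~~~^^^^^^^^^
IndexError: index -1 is out of bounds for axis 0 with size 0
```

Call:
play_rows:
  targets: [0,-0.24,-0.072,0,0,0,0,0,0,0,0.3,0,0,0,0,0,0,0.3,0,0,0,0,0,0,0.3,0,0,0,1,-0.03,0.187,0,0,0,0.0229,1,-0.03,0.187,0,0,0,0.0229,1,-0.03,0.187,0,0,0,0.0229,1,-0.03,0.187,0,0,0,0.0229,1,-0.03,0.187,0,0,0,0.0229,1,-0.03,0.187,0,0,0,0.0229,1,-0.03,0.187,0,0,0,0.0229,1,0,0,0,0,0,0]

```text
time: 5.25
ee_pos: [0.5675, -0.0403, 0.1511]
eef_rot: [-3.139, -0.001, -0.257]
ft_force: [0.5, 0.3, 0.0]
opening: 0.0853
```

```bash
python3 - <<'E'
from h import *
s=ctrl.sense(); print(s['time'],s['ee_pos'],s['eef_rot'],s['ft_force'],s['opening'])
im=grab('top','top1'); P=cloud(im); z=P[...,2]
a=np.radians(16.7); ex=np.array([np.cos(a),np.sin(a)]); ey=np.array([-ex[1],ex[0]]); o=np.array([.6324,-.191])
S=(P[...,:2]-o)@ex; T=(P[...,:2]-o)@ey
for lo,hi,r in ((.06,.0665,(-.02,.067)),(.067,.075,(.055,.1)),(.067,.075,(-.1,-.05))):
    m=(z>lo)&(z<hi)&(abs(T)<.025)&(S>r[0])&(S<r[1]); print(m.sum(),np.percentile(S[m],[1,50,99]).round(4) if m.any() else '')
w=grab('wrist','wrist1'); Q=cloud(w); m=(Q[...,2]>.042)&(Q[...,2]<.055)&(w['depth']>0)
n,l,st,_=cv2.connectedComponentsWithStats(m.astype(np.uint8))
for k in range(1,n):
    if st[k,4]>1500: print(st[k],cv2.minAreaRect((Q[l==k][:,:2]*1000).astype(np.float32)),Q[l==k][:,2].mean())
E
```

```text
5.25 [ 0.56746306 -0.04034987  0.15109276] [-3.13857907e+00 -1.49814750e-03 -2.57107685e-01] [0.45062867 0.30907686 0.03009507] 0.08527338694020918
964 [-0.0078  0.0286  0.0665]
179 [0.0583 0.0719 0.0785]
167 [-0.0788 -0.0728 -0.0673]
[ 504  177   70   87 5338] ((699.2109985351562, -68.70819091796875), (50.438575744628906, 37.46077346801758), 81.1054458618164) 0.04939136277555285
[ 272  213   84   59 4792] ((565.05322265625, -46.431068420410156), (36.334495544433594, 50.050537109375), 74.8585205078125) 0.04962767625101343
```

Call:
play_rows:
  targets: [1,-0.016,-0.05,0,0,0,-0.0015,1,0,0,-0.27,0,0,0,1,0,0,-0.27,0,0,0,1,0,0,-0.27,0,0,0,1,0,0,-0.27,0,0,0,1,0,0,-0.01,0,0,0,0.3,0,0,0,0,0,0,0.3,0,0,0,0,0,0,0.3,0,0,0,0,0,0,0.3,0,0,0,0,0,0]
  force: 40

```text
time: 6.35
ee_pos: [0.5662, -0.0509, 0.0209]
eef_rot: [-3.141, -0.003, -0.275]
ft_force: [-0.6, -2.0, 7.0]
opening: 0.0495
```

Call:
play_rows:
  targets: [0.3,0,0,0.1,0,0,0,0.3,0,0,0.3,0,0,0,0.3,0,0,0.3,0,0,0,0.3,0,0,0.2,0,0,0,0.3,0,0,0,0,0,-0.0228,0.3,0,0,0,0,0,-0.0228,0.3,0,0,0,0,0,-0.0228,0.3,0,0,0,0,0,-0.0228,0.3,0,0,0,0,0,-0.0228,0.3,0,0,0,0,0,-0.0228,0.3,0,0,0,0,0,-0.0228,0.3,0,0,0,0,0,0,0.3,0,0,0,0,0,0]

```text
time: 7.65
ee_pos: [0.5648, -0.0501, 0.1276]
eef_rot: [-3.141, 0.0, -1.273]
ft_force: [0.4, -0.0, -0.1]
opening: 0.0493
```

```bash
python3 - <<'E'
from h import *
s=ctrl.sense(); print(s['time'],s['ee_pos'],s['eef_rot'],s['ft_force'],s['opening'])
w=grab('wrist','wrist2'); grab('scene','scene2')
Q=cloud(w); y=s['eef_rot'][2]
jx=np.array([np.cos(y),np.sin(y)]); n=np.array([np.cos(y+np.pi/2),np.sin(y+np.pi/2)])
d=Q[...,:2]-s['ee_pos'][:2]; A=d@jx; B=d@n; z=Q[...,2]
for lo in np.arange(.09,.2,.01):
    m=(z>lo)&(z<lo+.01)&(abs(A)<.06)&(abs(B)<.06)&(w['depth']>0)
    if m.sum()>50: print(round(lo,3),m.sum(),'jaw',np.percentile(A[m],[2,98]).round(4),'norm',np.percentile(B[m],[2,98]).round(4), z[m].mean().round(4))
E
```

```text
7.65 [ 0.56476826 -0.05011645  0.12755695] [-3.14092062e+00  8.09410296e-05 -1.27320849e+00] [ 0.43265343 -0.03697003 -0.13843055] 0.049316270578928324
0.1 186 jaw [-0.0234  0.0237] norm [0.0214 0.0224] 0.109
0.11 1196 jaw [-0.0233  0.0236] norm [0.0216 0.0225] 0.1151
0.12 1417 jaw [-0.0234  0.0236] norm [0.0215 0.0226] 0.1251
0.13 1950 jaw [-0.0337  0.0341] norm [0.0071 0.0226] 0.1354
0.14 2985 jaw [-0.0368  0.0371] norm [0.0068 0.0226] 0.1452
0.15 18517 jaw [-0.0299  0.0305] norm [-0.0122  0.0223] 0.1561
0.16 2811 jaw [-0.0352  0.0355] norm [-0.0097  0.012 ] 0.1655
0.17 3849 jaw [-0.0517  0.0523] norm [0.0061 0.0141] 0.1763
0.18 14354 jaw [-0.0559  0.0563] norm [-0.0083  0.0135] 0.1852
0.19 7432 jaw [-0.0586  0.0587] norm [0.0081 0.0178] 0.1958
0.2 11359 jaw [-0.0582  0.0583] norm [0.0091 0.0181] 0.2041
```

View pics/wrist2.png

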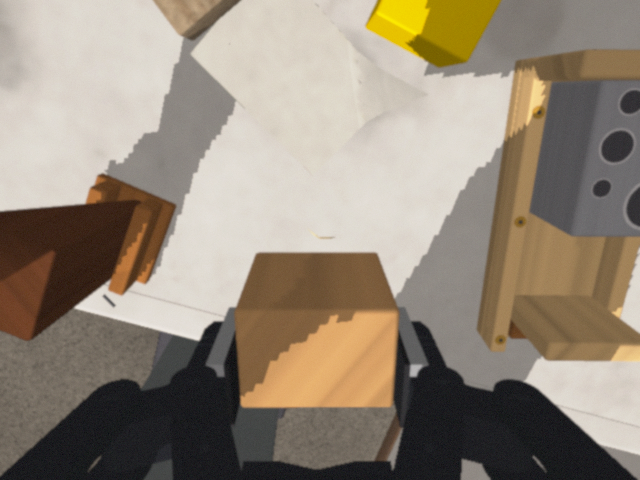

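Call:
play_rows:
  targets: [0.3,0.06,-0.318,0,0,0,-0.001,0.3,0.06,-0.318,0,0,0,0,0.3,0.06,-0.318,0,0,0,0,0.3,0.06,-0.318,0,0,0,0,0.3,0,0,0,0,0,0,0.3,0,0,0,0,0,0]

```text
time: 8.35
ee_pos: [0.5931, -0.2045, 0.127]
eef_rot: [3.142, -0.0, -1.285]
ft_force: [0.3, 0.9, -1.0]
opening: 0.0492
```

Call:
play_rows:
  targets: [0.3,0.004,0.015,-0.24,0,0,0.001,0.3,0,0,-0.24,0,0,0,0.3,0,0,-0.15,0,0,0,0.3,0,0,-0.1,0,0,0,0.3,0,0,0,0,0,0]

```text
time: 8.85
ee_pos: [0.5932, -0.2003, 0.038]
eef_rot: [3.14, 0.002, -1.276]
ft_force: [-0.3, 1.2, -0.8]
opening: 0.0495
```

Call:
play_rows:
  targets: [0.3,0,0,-0.025,0,0,0,0.3,0,0,-0.025,0,0,0,0.3,0,0,-0.008,0,0,0,0.3,0,0,0,0,0,0]

```text
time: 9.25
ee_pos: [0.5942, -0.2013, 0.0327]
eef_rot: [-3.141, -0.0, -1.277]
ft_force: [-0.3, -0.4, -0.2]
opening: 0.0492
```

Call:
play_rows:
  targets: [0.3,0.034,0.002,-0.008,0,0,0,0.3,0.032,0.01,0,0,0,0,0.3,0.012,0.004,0,0,0,0,0.3,0.008,0.002,0,0,0,0,0.3,0,0,0,0,0,0]

```text
time: 9.75
ee_pos: [0.6019, -0.2, 0.0311]
eef_rot: [3.137, 0.001, -1.278]
ft_force: [-7.7, -0.1, 3.3]
opening: 0.0494
```

Call:
play_rows:
  targets: [0.3,0,0,-0.012,0,0,0,0.3,0,0,0,0,0,0,0.75,0,0,0,0,0,0,0.75,0,0,0,0,0,0,0.75,0,0,0.15,0,0,0,0.75,0,0,0.3,0,0,0,0.75,0,0,0.35,0,0,0,1,-0.1,0.35,0,0,0,0.023,1,-0.1,0.35,0,0,0,0.023,1,0,0.35,0,0,0,0.023,1,0,0.35,0,0,0,0.023]

```text
time: 10.85
ee_pos: [0.5806, -0.0296, 0.1276]
eef_rot: [-3.14, -0.001, -0.694]
ft_force: [-0.8, -0.2, 0.3]
opening: 0.0855
```

```bash
python3 - <<'E'
from h import *
s=ctrl.sense(); print(s['time'],s['ee_pos'],s['eef_rot'],s['ft_force'],s['opening'])
im=grab('top','top3'); P=cloud(im); z=P[...,2]
a=np.radians(16.7); ex=np.array([np.cos(a),np.sin(a)]); ey=np.array([-ex[1],ex[0]]); o=np.array([.6324,-.191])
S=(P[...,:2]-o)@ex; T=(P[...,:2]-o)@ey
for nm,lo,hi,r in (('block',.0625,.0665,(-.02,.067)),('spacer',.054,.0622,(-.066,-.004)),('stop',.067,.075,(-.1,-.05))):
    m=(z>lo)&(z<hi)&(abs(T)<.028)&(S>r[0])&(S<r[1]); 
    if m.any(): print(nm,m.sum(),np.percentile(S[m],[1,50,99]).round(4),np.percentile(T[m],[1,99]).round(4),cv2.minAreaRect((P[m][:,:2]*1000).astype(np.float32)),z[m].mean())
c=im['pixels'][165:315,160:480]; cv2.imwrite('pics/crop3.png',cv2.resize(c,None,fx=2.5,fy=2.5,interpolation=cv2.INTER_CUBIC))
E
```

```text
10.85 [ 0.58059474 -0.02957423  0.12760735] [-3.14004086e+00 -1.42405183e-03 -6.93821560e-01] [-0.84650748 -0.16913061  0.34649125] 0.0855074154143937
block 944 [-0.0077  0.0281  0.0661] [-0.0265  0.0259] ((657.7283325195312, -183.7802734375), (81.34303283691406, 53.83076095581055), 16.90271759033203) 0.06466682231274563
spacer 530 [-0.0442 -0.026  -0.0081] [-0.0237  0.0253] ((608.57421875, -198.31463623046875), (39.55442810058594, 52.01483154296875), 18.14129638671875) 0.059573476607610774
stop 189 [-0.0788 -0.073  -0.0674] [-0.0271  0.0272] ((562.4295654296875, -212.05445861816406), (11.793896675109863, 55.67429733276367), 16.15166664123535) 0.069374843040026
```

View pics/crop3.png

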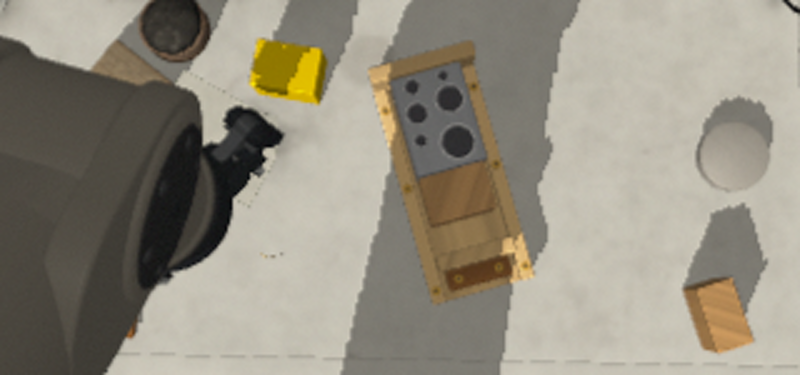

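```bash
python3 - <<'E'
from h import *
s=ctrl.sense(); print(s['q'].round(3))
P=[cloud(load('top3'))]; im=ctrl.get_image('scene'); np.savez('pics/scene3.npz',**{k:np.asarray(v) for k,v in im.items()}); cv2.imwrite('pics/scene3.png',im['pixels'])
for n in('top3','scene3'):
    I=load(n);Q=cloud(I);m=(I['depth']>0)&(Q[...,2]>.15)&(Q[...,1]>-.25)&(Q[...,0]<.8)
    Q=Q[m]
    for lo in np.arange(.15,.9,.05):
        q=Q[(Q[:,2]>lo)&(Q[:,2]<lo+.05)]
        if len(q)>20: print(n,lo.round(2),len(q),q.min(0)[:2].round(3),q.max(0)[:2].round(3))
E
```

```text
[-0.483  0.494  0.546  1.907 -0.347  0.833 -0.431]
top3 0.15 123 [ 0.534 -0.085] [ 0.645 -0.005]
top3 0.2 474 [ 0.54  -0.084] [ 0.645 -0.017]
top3 0.25 247 [ 0.545 -0.067] [ 0.612 -0.035]
top3 0.3 311 [ 0.546 -0.069] [ 0.604 -0.045]
top3 0.35 97 [ 0.555 -0.067] [ 0.591 -0.056]
top3 0.4 299 [ 0.517 -0.084] [ 0.632 -0.014]
top3 0.45 5338 [ 0.5   -0.084] [0.636 0.008]
top3 0.5 10634 [ 0.456 -0.075] [0.771 0.091]
top3 0.55 12907 [ 0.409 -0.047] [0.761 0.091]
top3 0.6 11764 [ 0.412 -0.034] [0.49  0.037]
scene3 0.15 603 [ 0.065 -0.053] [0.624 0.038]
scene3 0.2 1154 [ 0.517 -0.064] [0.622 0.037]
scene3 0.25 2105 [ 0.542 -0.054] [0.615 0.02 ]
scene3 0.3 2247 [ 0.54  -0.052] [0.61  0.022]
scene3 0.35 2886 [ 0.118 -0.048] [0.623 0.058]
scene3 0.4 5466 [ 0.117 -0.057] [0.628 0.248]
scene3 0.45 4648 [ 0.128 -0.046] [0.629 0.251]
```

View pics/scene3.png

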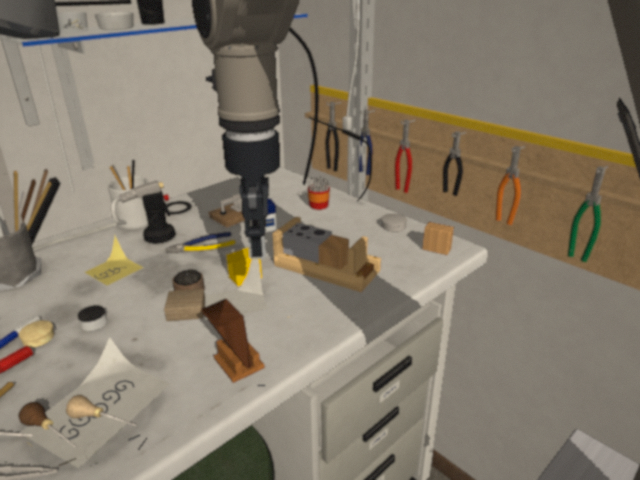

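Call:
play_rows:
  targets: [1,-0.28,0.167,0.06,0,0,0.022,1,-0.28,0.167,0.06,0,0,0.022,1,-0.28,0.167,0,0,0,0.022,1,0,0,0,0,0,0.022,1,0,0,0,0,0,0]

```text
time: 11.45
ee_pos: [0.4796, 0.0293, 0.1416]
eef_rot: [-3.14, -0.002, -0.145]
ft_force: [0.8, -0.0, -0.3]
opening: 0.0851
```

```bash
python3 - <<'E'
from h import *
s=ctrl.sense(); print(s['time'],s['q'].round(3),s['ee_pos'],s['eef_rot'],s['ft_force'])
w=grab('wrist','wrist4'); grab('top','top4')
P=cloud(load('top4')); I=load('top4'); m=(I['depth']>0)&(P[...,2]>.4)&(P[...,0]<.64)
Q=P[m]; print(Q.min(0),Q.max(0))
for n in('top0','wrist4'):
    Q=cloud(load(n)); z=Q[...,2]
    a=np.radians(82); e=np.array([np.cos(a),np.sin(a)]); f=np.array([-e[1],e[0]])
    c=np.array([.5291,.0852]); A=(Q[...,:2]-c)@e; B=(Q[...,:2]-c)@f
    for nm,lo,hi in (('top',.0955,.105),('top2',.09,.105),('stand',.0275,.0325)):
        m=(z>lo)&(z<hi)&(abs(A)<.06)&(abs(B)<.05)&(load(n)['depth']>0)
        if m.sum()<30: continue
        X=Q[m]; print(n,nm,m.sum(),'A',np.percentile(A[m],[1,99]).round(4),'B',np.percentile(B[m],[1,99]).round(4),cv2.minAreaRect((X[:,:2]*1000).astype(np.float32)),z[m].mean().round(4))
E
```

```text
11.45 [-0.575  0.293  0.456  2.122 -0.186  0.762 -0.146] [0.47964557 0.02929863 0.14156928] [-3.14028625e+00 -1.59636900e-03 -1.44948316e-01] [ 0.80412866 -0.04043438 -0.25359306]
[ 0.38823858 -0.51147563  0.4000221 ] [0.63980548 0.07334138 0.60385585]
top0 top 528 A [-0.019  0.019] B [-0.0245  0.0243] ((529.073974609375, 85.00596618652344), (38.945716857910156, 49.98554229736328), 83.20919799804688) 0.0973
top0 top2 677 A [-0.0198  0.0193] B [-0.0247  0.0244] ((529.18896484375, 85.13163757324219), (40.60243225097656, 50.407135009765625), 83.17326354980469) 0.0966
top0 stand 194 A [-0.0343  0.0012] B [-0.0298  0.0279] ((527.5767211914062, 69.55757141113281), (37.81618118286133, 58.668304443359375), 82.31641387939453) 0.0298
wrist4 top 10032 A [-0.0196  0.0181] B [-0.0234  0.0257] ((528.0134887695312, 84.58441925048828), (39.27289962768555, 50.48307800292969), 82.24984741210938) 0.097
wrist4 top2 10799 A [-0.0196  0.0185] B [-0.0234  0.026 ] ((528.013916015625, 84.5875244140625), (39.27916717529297, 50.48307800292969), 82.24984741210938) 0.0969
wrist4 stand 432 A [-0.0351  0.0014] B [0.0215 0.0308] ((499.5164489746094, 72.39617919921875), (36.74030685424805, 10.183784484863281), 88.62835693359375) 0.0298
```

View pics/wrist4.png

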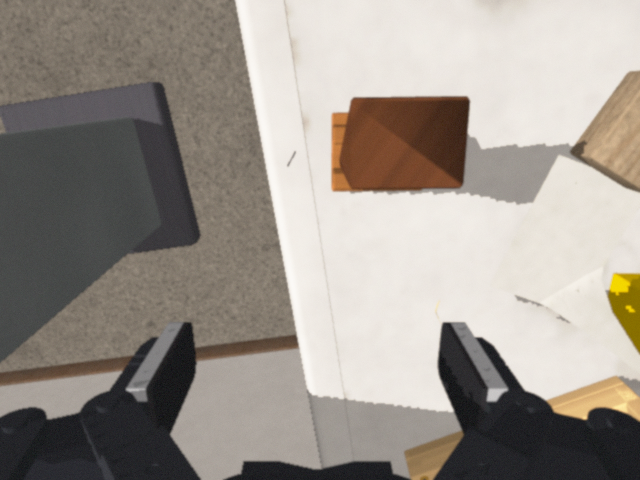

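Call:
play_rows:
  targets: [1,0.203,0.223,0,0,0,0.002,1,0.203,0.223,0,0,0,0,1,0,0,0,0,0,0,1,0,0,0,0,0,0]

```text
time: 11.95
ee_pos: [0.5292, 0.0822, 0.1402]
eef_rot: [3.141, -0.0, -0.136]
ft_force: [-0.7, 0.3, -0.5]
opening: 0.0852
```

```bash
python3 - <<'E'
from h import *
s=ctrl.sense(); print(s['q'].round(3),s['ee_pos'],s['eef_rot'],s['ft_force'])
w=load('wrist4'); Q=cloud(w); z=Q[...,2]; m=(z>.088)&(z<.106)&(w['depth']>0)&(abs(Q[...,0]-.5285)<.02)&(abs(Q[...,1]-.0847)<.014)
X=Q[m]; c=X.mean(0); n=np.linalg.svd(X-c,full_matrices=False)[2][2]; n*=np.sign(n[2])
a=np.radians(82.4); print('normal tilt deg along wedge x,y:',np.degrees([n[0]*np.cos(a)+n[1]*np.sin(a),-n[0]*np.sin(a)+n[1]*np.cos(a)]),c)
E
```

```text
[-0.616  0.382  0.43   1.998 -0.216  0.805 -0.2  ] [0.52921763 0.0822382  0.14021639] [ 3.14054814e+00 -4.41288964e-04 -1.36231923e-01] [-0.71961523  0.25846479 -0.47012267]
normal tilt deg along wedge x,y: [ 3.28082771 -0.00351104] [0.52857115 0.08496431 0.09693873]
```

Call:
play_rows:
  targets: [1,-0.006,0.004,-0.2,0,0,0,1,0,0,-0.2,0,0,0,1,0,0,-0.15,0,0,0,1,0,0,-0.067,0,0,0,1,0,0,0,0,0,0,0.3,0,0,0,0,0,0,0.3,0,0,0,0,0,0,0.3,0,0,0,0,0,0,0.3,0,0,0,0,0,0]
  force: 90

```text
time: 12.85
ee_pos: [0.5283, 0.0831, 0.0676]
eef_rot: [-3.141, -0.002, -0.134]
ft_force: [-1.0, -0.4, 5.7]
opening: 0.0486
```

Call:
play_rows:
  targets: [0.3,0,0,0.1,0,0,0,0.3,0,0,0.1,0,0,0,0.3,0,0,0.25,0,0,0,0.3,0,0,0.32,0,0,0,0.3,0,-0.2,0.1,0,0,-0.02,0.3,0,-0.3,0,0,0,-0.023,0.3,0,-0.3,0,0,0,-0.023,0.3,0,-0.3,0,0,0,-0.023,0.3,0,0,0,0,0,-0.023,0.3,0,0,0,0,0,-0.023,0.3,0,0,0,0,0,-0.023,0.3,0,0,0,0,0,-0.023,0.3,0,0,0,0,0,0,0.3,0,0,0,0,0,0]

```text
time: 14.25
ee_pos: [0.5276, -0.0488, 0.1714]
eef_rot: [-3.141, 0.0, -1.267]
ft_force: [-0.1, 0.4, -1.3]
opening: 0.0486
```

```bash
cat > wd.py <<'E'
from h import *
def held(tag):
    s=ctrl.sense(); print(s['time'],s['ee_pos'],s['eef_rot'],s['ft_force'],s['opening'])
    w=grab('wrist',tag+'w'); sc=grab('scene',tag+'s'); y=s['eef_rot'][2]
    jx=np.array([np.cos(y),np.sin(y)]); n=np.array([-jx[1],jx[0]])
    for im in (w,sc):
        Q=cloud(im); d=Q[...,:2]-s['ee_pos'][:2]; A=d@jx; B=d@n; h=Q[...,2]-s['ee_pos'][2]
        hsv=cv2.cvtColor(im['pixels'],cv2.COLOR_BGR2HSV)
        brown=(hsv[...,0]<20)&(hsv[...,1]>90)&(im['depth']>0)&(abs(A)<.024)&(B>-.05)&(B<.05)
        print('cam')
        for lo in np.arange(-.065,.04,.01):
            m=brown&(h>lo)&(h<lo+.01)
            if m.sum()>15: print(lo.round(3),m.sum(),'h',np.percentile(h[m],[2,98]).round(4),'A',np.percentile(A[m],[2,98]).round(4),'B',np.percentile(B[m],[2,50,98]).round(4))
E
python3 -c "
from wd import *; held('t5')"
```

```text
14.25 [ 0.52762033 -0.04882983  0.17137605] [-3.14082363e+00  1.98667164e-05 -1.26700176e+00] [-0.06707739  0.41218085 -1.34601121] 0.048583025541646875
cam
-0.055 23 h [-0.0543 -0.0464] A [-0.0232 -0.0149] B [-0.0123 -0.0092 -0.009 ]
-0.045 94 h [-0.0409 -0.0385] A [-0.0223  0.0208] B [-0.0068 -0.0062 -0.0056]
-0.035 203 h [-0.0341 -0.0259] A [-0.0228  0.021 ] B [-0.004  -0.0016 -0.0004]
-0.025 208 h [-0.0222 -0.0152] A [-0.0224  0.0209] B [0.001  0.0021 0.0041]
-0.015 240 h [-0.0147 -0.0053] A [-0.0223  0.0215] B [0.0043 0.0063 0.0082]
-0.005 251 h [-0.0032  0.0036] A [-0.0221  0.0222] B [0.0089 0.0107 0.012 ]
0.005 395 h [0.0057 0.0145] A [-0.0221  0.0219] B [0.0127 0.0146 0.0165]
0.015 438 h [0.0162 0.0242] A [-0.0222  0.0222] B [0.017  0.0189 0.0206]
0.025 16985 h [0.0272 0.0309] A [-0.023  0.023] B [-0.0154  0.0042  0.0214]
cam
-0.065 44 h [-0.0601 -0.0552] A [-0.0229  0.0179] B [-0.0211 -0.02   -0.0189]
-0.055 108 h [-0.0544 -0.0451] A [-0.0229  0.0193] B [-0.0208 -0.0196 -0.0185]
-0.045 106 h [-0.0445 -0.0353] A [-0.0223  0.0208] B [-0.0203 -0.0192 -0.0179]
-0.035 104 h [-0.0347 -0.0254] A [-0.0233  0.0191] B [-0.0197 -0.0186 -0.0173]
-0.025 118 h [-0.0248 -0.0153] A [-0.023   0.0207] B [-0.0192 -0.0181 -0.0167]
-0.015 115 h [-0.0144 -0.0051] A [-0.0221  0.0206] B [-0.0186 -0.0174 -0.0162]
-0.005 110 h [-0.0045  0.0047] A [-0.0232  0.019 ] B [-0.0182 -0.0169 -0.0157]
0.005 117 h [0.0053 0.0148] A [-0.0225  0.0191] B [-0.0173 -0.0164 -0.0149]
0.015 117 h [0.0153 0.0244] A [-0.0225  0.0194] B [-0.0167 -0.0157 -0.0145]
0.025 271 h [0.0256 0.03  ] A [-0.0216  0.0223] B [-0.0161 -0.0072  0.0131]
```

View pics/t5w.png

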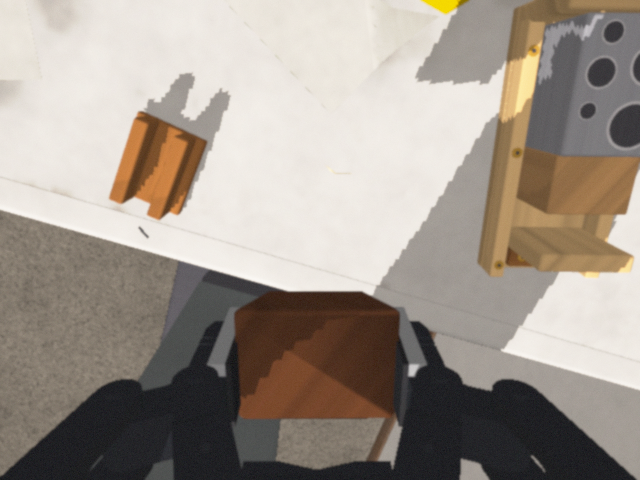

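Call:
play_rows:
  targets: [0.3,0.12,-0.326,0,0.0027,-0.0085,-0.002,0.3,0.12,-0.326,0,0,0,0,0.3,0.12,-0.326,0,0,0,0,0.3,0.12,-0.326,0,0,0,0,0.3,0,0,0,0,0,0,0.3,0,0,0,0,0,0,0.3,0,0,0,0,0,0]

```text
time: 15.05
ee_pos: [0.5848, -0.2041, 0.1704]
eef_rot: [-3.086, 0.002, -1.282]
ft_force: [0.8, 0.5, -0.9]
opening: 0.049
```

```bash
python3 - <<'E'
from wd import *; held('t6')
s=ctrl.sense(); sc=load('t6s'); Q=cloud(sc); z=Q[...,2]
o=np.array([.6324,-.191]);a=np.radians(16.7);ex=np.array([np.cos(a),np.sin(a)]);ey=np.array([-ex[1],ex[0]])
S=(Q[...,:2]-o)@ex;T=(Q[...,:2]-o)@ey
p=s['ee_pos'][:2]-o; print('tcp s,t',p@ex,p@ey)
m=(abs(T)<.028)&(z>.066)&(z<.075)&(S<-.05)&(S>-.1); print('stop S scene',np.percentile(S[m],[2,98]) if m.any() else '',m.sum())
E
```

```text
15.05 [ 0.58481286 -0.20408464  0.1704226 ] [-3.08588075e+00  2.22004536e-03 -1.28165313e+00] [ 0.76934907  0.52403274 -0.93308454] 0.04897796339771622
cam
-0.065 31 h [-0.0567 -0.055 ] A [-0.0233  0.0215] B [-0.01   -0.0094 -0.0093]
-0.055 159 h [-0.055  -0.0458] A [-0.0223  0.0223] B [-0.0093 -0.0066 -0.006 ]
-0.045 101 h [-0.0412 -0.0382] A [-0.0227  0.0224] B [-0.0045 -0.0039 -0.0032]
-0.035 209 h [-0.0341 -0.026 ] A [-0.0223  0.0223] B [-0.002   0.0002  0.001 ]
-0.025 200 h [-0.0219 -0.0151] A [-0.0221  0.0221] B [0.0024 0.0031 0.0049]
-0.015 224 h [-0.0149 -0.0051] A [-0.0217  0.0216] B [0.005  0.0069 0.0085]
-0.005 265 h [-0.0048  0.004 ] A [-0.0216  0.0215] B [0.0086 0.0102 0.0117]
0.005 351 h [0.0062 0.0149] A [-0.0219  0.0217] B [0.0123 0.0141 0.0155]
0.015 441 h [0.0151 0.0249] A [-0.0217  0.0221] B [0.0156 0.0176 0.0191]
0.025 16909 h [0.0279 0.0305] A [-0.023  0.023] B [-0.0168  0.0028  0.0198]
cam
-0.055 56 h [-0.0548 -0.045 ] A [-0.022   0.0165] B [-0.0179 -0.0165 -0.0154]
-0.045 57 h [-0.0448 -0.0356] A [-0.0223  0.016 ] B [-0.0173 -0.0165 -0.0151]
-0.035 62 h [-0.0347 -0.0252] A [-0.0225  0.0156] B [-0.0176 -0.0164 -0.0153]
-0.025 66 h [-0.0241 -0.0152] A [-0.0222  0.0181] B [-0.0177 -0.0164 -0.0148]
-0.015 58 h [-0.0143 -0.0054] A [-0.0229  0.0147] B [-0.0175 -0.0164 -0.0153]
-0.005 61 h [-0.0048  0.0046] A [-0.0224  0.0138] B [-0.0177 -0.0164 -0.0151]
0.005 66 h [0.0051 0.0147] A [-0.0225  0.0191] B [-0.0177 -0.0164 -0.0149]
0.015 69 h [0.0151 0.0245] A [-0.0231  0.0182] B [-0.0177 -0.0163 -0.0152]
0.025 149 h [0.0253 0.0291] A [-0.0223  0.0225] B [-0.0168 -0.0082  0.0183]
tcp s,t -0.04898228803738405 0.001536265371540186
stop S scene [-0.07867337 -0.06691812] 110
```

Call:
play_rows:
  targets: [0.3,-0.002,-0.009,-0.2,0,0,0,0.3,0,0,-0.2,0,0,0,0.3,0,0,-0.15,0,0,0,0.3,0,0,-0.1,0,0,0,0.3,0,0,0,0,0,0]

```text
time: 15.65
ee_pos: [0.585, -0.2048, 0.0916]
eef_rot: [-3.086, 0.002, -1.281]
ft_force: [2.1, 0.7, -2.1]
opening: 0.0486
```

Call:
play_rows:
  targets: [0.3,0,0,-0.025,0,0,0,0.3,0,0,-0.025,0,0,0,0.3,0,0,0,0,0,0]
  force: 110

```text
time: 15.95
ee_pos: [0.5855, -0.2066, 0.0872]
eef_rot: [-3.084, 0.0, -1.283]
ft_force: [2.0, 0.5, -2.2]
opening: 0.0482
```

Call:
play_rows:
  targets: [0.3,0,0,-0.025,0,0,0,0.3,0,0,-0.025,0,0,0,0.3,0,0,0,0,0,0]

```text
time: 16.25
ee_pos: [0.5854, -0.2065, 0.0806]
eef_rot: [-3.085, 0.0, -1.283]
ft_force: [4.0, 0.8, -2.5]
opening: 0.0478
```

Call:
play_rows:
  targets: [0.3,0,0,-0.025,0,0,0,0.3,0,0,0,0,0,0]

```text
time: 16.45
ee_pos: [0.5854, -0.2066, 0.0778]
eef_rot: [-3.085, 0.0, -1.283]
ft_force: [3.9, 0.7, 0.7]
opening: 0.0484
```

Call:
play_rows:
  targets: [0.3,0,0,-0.02,0,0,0,0.3,0,0,-0.01,0,0,0,0.3,0,0,0,0,0,0]

```text
time: 16.75
ee_pos: [0.5855, -0.2068, 0.0768]
eef_rot: [-3.083, 0.002, -1.283]
ft_force: [-3.9, 4.3, 24.6]
opening: 0.0485
```

Call:
play_rows:
  targets: [0.3,0,0,-0.02,0,0,0,0.3,0,0,-0.01,0,0,0,0.3,0,0,0,0,0,0]

```text
time: 17.05
ee_pos: [0.5857, -0.2071, 0.0758]
eef_rot: [-3.082, 0.003, -1.283]
ft_force: [-13.6, 7.6, 47.2]
opening: 0.0482
```

Call:
play_rows:
  targets: [0.3,0,0,0.025,0,0,0,0.3,0,0,0,0,0,0,0.8,0,0,0,0,0,0,0.8,0,0,0,0,0,0,0.8,0,0,0,0,0,0]

```text
time: 17.55
ee_pos: [0.5837, -0.2066, 0.0728]
eef_rot: [-3.088, 0.002, -1.284]
ft_force: [-0.2, 0.3, -0.0]
opening: 0.0681
```

Call:
play_rows:
  targets: [0.8,0,0,0.1,0,0,0,0.8,0,0,0.25,0,0,0,0.8,0,0,0.3,0,0,0,0.8,0,0,0.3,0,0,0,0.8,-0.2,0.3,0,0,0,0,0.8,-0.2,0.35,0,0,0,0,0.8,-0.2,0.35,0,0,0,0,0.8,-0.1,0.35,0,0,0,0,0.8,0,0,0,0,0,0]

```text
time: 18.45
ee_pos: [0.499, -0.0381, 0.1873]
eef_rot: [-3.087, 0.005, -1.275]
ft_force: [0.1, 0.5, -0.3]
opening: 0.0682
```

```bash
python3 - <<'E'
from h import *
s=ctrl.sense(); print(s['time'],s['ee_pos'],s['ft_force'])
im=grab('top','top7'); sc=grab('scene','scene7')
o=np.array([.6324,-.191]);a=np.radians(16.7);ex=np.array([np.cos(a),np.sin(a)]);ey=np.array([-ex[1],ex[0]])
P=cloud(im); z=P[...,2]; S=(P[...,:2]-o)@ex;T=(P[...,:2]-o)@ey
for nm,lo,hi,r in(('wedge',.098,.12,(-.1,0)),('spacer',.05,.0622,(-.066,-.004)),('block',.0625,.0665,(-.012,.067)),('stop',.067,.075,(-.1,-.066))):
    m=(z>lo)&(z<hi)&(abs(T)<.03)&(S>r[0])&(S<r[1])
    if m.any(): print(nm,m.sum(),'S',np.percentile(S[m],[1,99]).round(4),'T',np.percentile(T[m],[1,99]).round(4),'z',np.percentile(z[m],[5,50,95]).round(4))
P=cloud(sc); z=P[...,2]; S=(P[...,:2]-o)@ex;T=(P[...,:2]-o)@ey
for lo in np.arange(.07,.12,.01):
    m=(z>lo)&(z<lo+.01)&(abs(T)<.022)&(S<-.03)&(S>-.085); 
    if m.any(): print('flat',lo.round(2),m.sum(),np.percentile(S[m],[5,50]).round(4),z[m].max().round(4))
def chk(n,I):
    P=cloud(I)
    for nm,c,lo,hi in(('offcut',(.688,.059),.015,.035),('pitch',(.736,.024),.028,.045),('tin',(.6426,-.4113),.01,.03),('yellow',(.70,-.068),.04,.06)):
        m=(np.hypot(*(np.moveaxis(P[...,:2]-c,-1,0)))<.05)&(P[...,2]>lo)&(P[...,2]<hi); 
        if m.any(): print(n,nm,m.sum(),np.median(P[m],0).round(4))
chk('top0',load('top0')); chk('top7',im); chk('sc0',load('scene0')); chk('sc7',sc)
x=sc['pixels'][190:310,200:440]; cv2.imwrite('pics/crop7.png',cv2.resize(x,None,fx=3,fy=3,interpolation=cv2.INTER_CUBIC))
E
```

```text
18.45 [ 0.49899946 -0.03808451  0.18726763] [ 0.12488775  0.45831076 -0.25385144]
wedge 654 S [-0.067  -0.0287] T [-0.026  0.023] z [0.1028 0.1052 0.1072]
spacer 269 S [-0.0422 -0.0076] T [-0.0237  0.0257] z [0.057  0.0598 0.0616]
block 984 S [-0.0076  0.0663] T [-0.0267  0.0261] z [0.063  0.0647 0.0663]
stop 200 S [-0.0787 -0.0671] T [-0.0278  0.0286] z [0.0675 0.0696 0.0717]
flat 0.07 58 [-0.0671 -0.066 ] 0.0799
flat 0.08 55 [-0.067  -0.0662] 0.0893
flat 0.09 62 [-0.0672 -0.0663] 0.1
flat 0.1 264 [-0.0658 -0.0498] 0.1057
top0 offcut 930 [0.6908 0.0537 0.026 ]
top0 pitch 438 [0.7349 0.0237 0.0321]
top0 tin 626 [ 0.6418 -0.4111  0.0185]
top0 yellow 541 [ 0.6994 -0.0674  0.0497]
top7 offcut 926 [0.6904 0.054  0.026 ]
top7 pitch 429 [0.7352 0.0233 0.0322]
top7 tin 624 [ 0.6418 -0.411   0.0184]
top7 yellow 539 [ 0.6991 -0.0675  0.0496]
sc0 offcut 1145 [0.6896 0.0565 0.0246]
sc0 pitch 281 [0.7306 0.0298 0.0316]
sc0 tin 287 [ 0.6388 -0.4044  0.0169]
sc0 yellow 476 [ 0.6919 -0.0584  0.0484]
sc7 offcut 1139 [0.6899 0.0565 0.0246]
sc7 pitch 271 [0.7313 0.0302 0.0314]
sc7 tin 287 [ 0.6386 -0.4036  0.0168]
sc7 yellow 467 [ 0.6919 -0.0584  0.0484]
```

View pics/crop7.png

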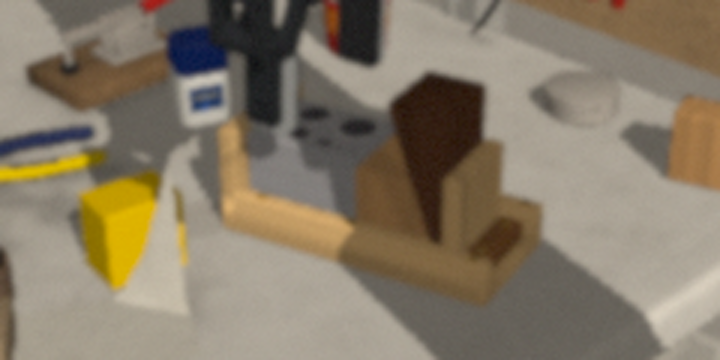

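```bash
python3 -c "
from station import ctrl; print(ctrl.hand_in())"
```

```text
the job is handed in; nothing more can be done
None
```

The block is packed and jammed tight, and I handed the job in at 18.5 s of robot time.

- **Block:** I slid it home with the shut fingers. At about 25 N it moved no further, and afterwards the top camera showed it against the end board.
- **Spacer:** the gap to fill measured about 58.5 mm, so I used the thick spacer. It stands upright on the floor against the block.
- **Wedge:** I straightened its lean of about 3° and put it in point down, flat face on the end stop. It was pressed in with about 47 N and then released.

In the last pictures the wedge's flat face is upright on the end stop. Its top is at z ≈ 105 mm, so its point is about 5 mm above the cradle floor, well below the half-way mark of 30 mm.

The offcut, pitch dop, tin and yellow look-alike are within 1 mm of where they started. The robot is clear of everything. None of the checks failed or disagreed, apart from one top view blocked by the arm, which I took again. I did not tug-test the wedge; the pressing force is the only evidence that it is jammed.

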